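# Put the glue warmer to rest

### The arm

A 7-joint arm with a two-finger parallel gripper is mounted at the origin on the work surface. World frame = base frame: x ahead of the robot, y to its left, z up, the work surface at z = 0. Lengths are in mm, angles in rad, forces in N, time in s.
With the tool pointing down it reaches from about 425 to 975 mm from the base axis. Payload 16.7 kg.
Tool frame: the origin (TCP) lies midway between the tips of the shut fingers; the grasp point (between the pads) lies 19 mm behind it; z points along the fingers, y is the line along which they close (so a half turn about z gives the same grasp; the last joint's range is limited). The gripper opens to 85 mm and grips with 20 to 120 N. Pads are 22 mm wide; open, the fingers measure 114 mm over their backs; the gripper's body (76 mm by 85 mm) begins 54 mm behind the grasp point. The pads swing forward as they close: fully open they stand 13 mm farther back than shut.
Start: joints at [-1.321, 0.426, 0.074, 1.606, -0.034, 1.111, -0.067], TCP at [262.734, 621.729, 231.302] pointing down, gripper open.
Joint ranges: [-2.85, 2.85], [-0.5, 2.14], [-1.23, 1.37], [0.21, 2.46], [-1.02, 4.16], [0.16, 2.05], [-2.73, 2.73]. Speed limits (rad/s): [1.89, 1.89, 2.39, 2.39, 3.01, 3.01, 3.01].

### API

Orientations are given as a unit quaternion [w, x, y, z].
In Python, from rig import ctrl gives the robot as it stands. The module is installed in compiled form; this text tells all that it offers.
- The arm moves only by the tool move_arm, never from a script. Its arguments are lists of equal length, an entry for each row: "slide": the shift along the tool's x, y, z in mm, a list of three; "spin": the turn about the tool's z in degrees; "gripper": the opening, from 0 (shut) to 1 (fully open). In form: {"slide": [[x, y, z], ...], "spin": [spin, ...], "gripper": [gripper, ...]}. A call has exactly 8 rows; each row shifts and turns the commanded pose from where the row before left it, along the tool's axes as they then stand; what a row does not reach is not made up. A row lasts 1/8 s, in which the tool goes at most 62.5 mm and 10.7 degrees, less where a joint would pass 70% of its speed; a pose out of reach is approached as far as the arm can. A call with a gripper value outside its range is refused whole. The fingers move at their own pace and stop on an object; the grip force is fixed at half the most. Time passes only in rows, so rows that do not move let the fingers close, or fill a call up. It gives the time, the measured TCP pose, the force, the opening and the grip force at its end, in the units of the state.
- ctrl.read_state(): the state, without advancing time (a new reading comes with each control period).
- ctrl.grab_frame(name): name is "scene" or "top"; returns the picture (384x512x3 uint8, blue, green, red); there is no depth.
- ctrl.camera_params(name): a dict with "vertical_fov" (degrees; the focal length in pixels is half the picture's height over the tangent of half this angle, whatever the lens; pixels are square), "cx", "cy" (the principal point, pixels), "k1" (the pictures are not rectified: a ray, as slopes to the right and down, at radius r is drawn at 1 + k1 r^2 times it, then the intrinsics apply), "camera_from_world" (4x4, takes a point from world to camera coordinates). Camera axes: x right, y up, looking along -z (the intrinsics and any distortion apply to the point x, -y, -z); pixel columns grow to the right and rows downward; lengths in mm; the calibration is good to about 2 mm. A picture is of the moment at which its call begins. camera_params takes no time and is no camera call.
- ctrl.sign_off(): hands the job in; it is judged then, once.
The state is a dict: "clock": time; "q": joint angles; "qvel": joint speeds; "joint_torque": joint torques, N m; "tool_pos": TCP position; "tcp_rot": TCP orientation; "force": force on the tool from outside, world axes, zero at the start; "moment": the same for the moment, N m; "width": finger opening in mm; "gripper_force": force on a finger pad.
Only numpy, scipy, OpenCV 4.12 (cv2) and the standard library are available. Lean on these libraries where they do the work, as an engineer would, in place of code of your own. Each camera call takes 0.05 s, during which the arm holds its last target. There are 200 camera calls.

### The job

Put the glue warmer to rest: slide the lidded glue pot, without lifting it off the warmer's top, from the round hot ring to the middle of the square rest pad, and push the warmer's open drawer fully home until it seats at its detent, without slamming it. The order does not matter; leave the pot standing upright and do not disturb the other things around.

Things in the scene. Friction and masses are not known exactly. Their poses are not given: they have to be found in the camera images.
- warmer: fixed low green glue warmer on the table, 200 (x) x 360 (y) x 78 mm high, with a flat steel top. Origin: centre of its underside. Its front faces its own -x, towards the robot; the drawer is in the front.
- drawer (a joint): how far the drawer is open, m: 0 = seated home, up to 0.12. It slides along the warmer's x axis (home is towards the warmer's +x). From about 17 mm down to 8 mm it meets a sprung detent of about 8 N, and within the last 5 mm the detent draws it in and holds it at 0; push it all the way to its stop. Short of that it stays where it is left.
- drawer_handle (a point): centre of the drawer's steel bar handle: 12 mm thick bar, 120 mm long along the warmer's y, 48 mm above the table, its centre line 23 mm in front of the drawer's front panel. The panel is 318 mm wide, from 10 to 64 mm above the table. Axes as the warmer's. When the drawer is home the handle is 136 mm in front of the warmer's centre.
- pot: loose aluminium glue pot with a fixed lid, 0.45 to 0.85 kg: round body 100 mm in diameter, 74 mm tall, lid 106 mm in diameter up to 86 mm, and on the middle an upright cylindrical black knob 34 mm in diameter from 84 to 127 mm. Origin: centre of its underside, z up. It starts on the hot ring.
- pot_knob (a point): on the pot's axis, 108 mm above its underside: the height at which to grip the knob
- hot_ring: round mark with concentric rings, 124 mm in diameter, flush in the warmer's top; origin: its centre, 78 mm above the table. The ring may be on either end of the top; the rest pad is at the other end, 180 mm away.
- rest_pad: square tiled mark, 130 x 130 mm, flush in the warmer's top, axes along the warmer's; origin: its centre, 78 mm above the table
- jar: small lidded glass jar, 40 mm across, 60 mm tall, standing on the warmer's top at the back edge between the two marks. Bystander: leave alone. Origin: centre of its underside.
- tan_stack: tan stack of cut card, 170 x 85 x 50 mm, on the table to the left of the warmer's drawer. Bystander: leave alone. Origin: centre of its underside.
- black_stack: black stack of card, 120 x 80 x 45 mm, on the table to the right of the drawer. Bystander: leave alone. Origin: centre of its underside.
- foil_roll: upright roll of gold foil, 60 mm across, 100 mm tall, to the left of the warmer. Bystander: leave alone. Origin: centre of its underside.
- glue_bottle: white bottle with a red cap, 52 mm across, 150 mm tall, to the right of the warmer. Bystander: leave alone. Origin: centre of its underside.

How it is judged:
By the outcome, as a careful person would: the job done as asked, in the order asked, and still so for the second after the job is handed in, with the robot touching nothing.
It also fails if it takes over 56 s, if anything falls off the work surface, if the arm or the gripper's body presses on something with over 40 N, if the wrist force passes 120 N, or if a joint passes its speed limit or range.

## Working session

There is one attempt and no reset: what is moved stays moved. The work goes in short steps, Python scripts to look and compute and a tool call to move; the robot and the scene stay as the last step left them, time stands still between calls to the robot, and variables do not carry over. Pictures are saved under pics/ and viewed, at most 10 in all, crops included, and the job is handed in when it is done.

Besides the shell and the picture viewer there is one more tool, called after ">>>" as name(argument=value, ...) on one line, values as JSON. move_arm: Moves the arm, as the interface text tells. Its arguments: {"type":"object","properties":{"slide":{"type":"array","items":{"type":"array","items":{"type":"number"}}},"spin":{"type":"array","items":{"type":"number"}},"gripper":{"type":"array","items":{"type":"number"}}},"required":["slide","spin","gripper"]}

```bash
mkdir -p pics; cat > h.py <<'E'
import numpy as np, cv2
from rig import ctrl
from scipy.spatial.transform import Rotation as R
def K(n):
    p=ctrl.camera_params(n); f=192/np.tan(np.radians(p["vertical_fov"])/2)
    return f,p["cx"],p["cy"],p["k1"],np.array(p["camera_from_world"])
def proj(n,P):
    f,cx,cy,k,T=K(n); c=np.atleast_2d(P)@T[:3,:3].T+T[:3,3]
    s=np.c_[c[:,0],-c[:,1]]/(-c[:,2:3]); s=s*(1+k*(s**2).sum(1,keepdims=True))
    return s*f+[cx,cy]
def ray(n,uv):
    f,cx,cy,k,T=K(n); d=(np.array(uv,float)-[cx,cy])/f; s=d.copy()
    for _ in range(30): s=d/(1+k*(s@s))
    r=T[:3,:3].T; return -r@T[:3,3], r@np.array([s[0],-s[1],-1])
def atz(n,uv,z):
    o,d=ray(n,uv); return o+d*(z-o[2])/d[2]
def tri(a,b):  # [(cam,uv),...]
    A=np.zeros((3,3));B=np.zeros(3)
    for n,uv in (a,b):
        o,d=ray(n,uv); d=d/np.linalg.norm(d); M=np.eye(3)-np.outer(d,d);A+=M;B+=M@o
    return np.linalg.solve(A,B)
def grab(n,fn):
    im=ctrl.grab_frame(n); cv2.imwrite("pics/"+fn,im); return im
E
python3 - <<'E'
from h import *
s=ctrl.read_state(); print(s)
for n in("scene","top"):
    print(n,K(n)); im=grab(n,n+"0.png"); cv2.imwrite(f"pics/{n}0b.png",cv2.resize(im,(800,600),interpolation=cv2.INTER_CUBIC))
E
```

```text
{'clock': 0.0, 'q': array([-1.3204847 ,  0.42675174,  0.07381868,  1.6066284 , -0.03409166,
        1.11081222, -0.06707797]), 'qvel': array([-0.00108076, -0.00041348,  0.00022829, -0.00042477, -0.00131759,
       -0.00073376, -0.00270292]), 'joint_torque': array([-6.35437918e-04, -9.49847889e+01,  3.76036137e+00, -4.63504422e+01,
        1.91788876e-02,  1.04706149e-02,  1.16831967e-05]), 'tool_pos': array([262.58649343, 621.36848936, 230.5870376 ]), 'tcp_rot': array([-8.62920255e-05,  1.98565825e-01,  9.80087324e-01, -6.65071570e-04]), 'force': array([-0.64744523, -0.6029447 , -0.07078665]), 'moment': array([ 0.00038612, -0.01698669,  0.00316955]), 'gripper_force': 0.0, 'width': 85.36681237977402}
scene (np.float64(417.9096587761411), 251.98018036733177, 191.16588795182497, -0.10832362271662857, array([[ 1.35649021e-01,  9.90752175e-01,  3.07753807e-03,
        -1.06497335e+02],
       [-8.46975063e-01,  1.14351013e-01,  5.19188876e-01,
         4.40772695e+02],
       [ 5.14035588e-01, -7.30340607e-02,  8.54653989e-01,
        -1.55052157e+03],
       [ 0.00000000e+00,  0.00000000e+00,  0.00000000e+00,
         1.00000000e+00]]))
top (np.float64(465.01475988976694), 258.0367098480666, 190.82557917968634, 0.04967897435500477, array([[ 8.41422008e-03, -9.99964295e-01,  7.81110202e-04,
         2.26334020e+01],
       [ 9.93312179e-01,  8.44819384e-03,  1.15150092e-01,
        -5.94058112e+02],
       [-1.15152579e-01, -1.93011939e-04,  9.93347797e-01,
        -1.43518946e+03],
       [ 0.00000000e+00,  0.00000000e+00,  0.00000000e+00,
         1.00000000e+00]]))
```

View pics/scene0b.png

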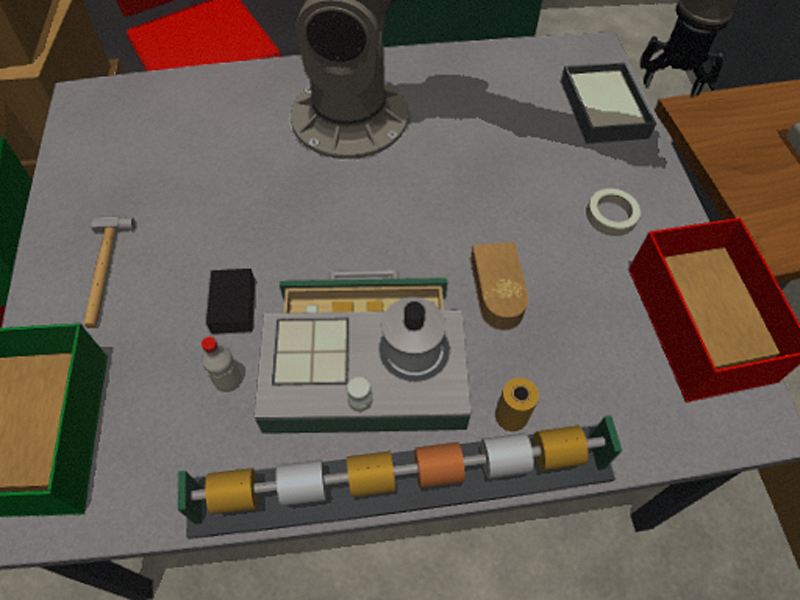

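View pics/top0b.png

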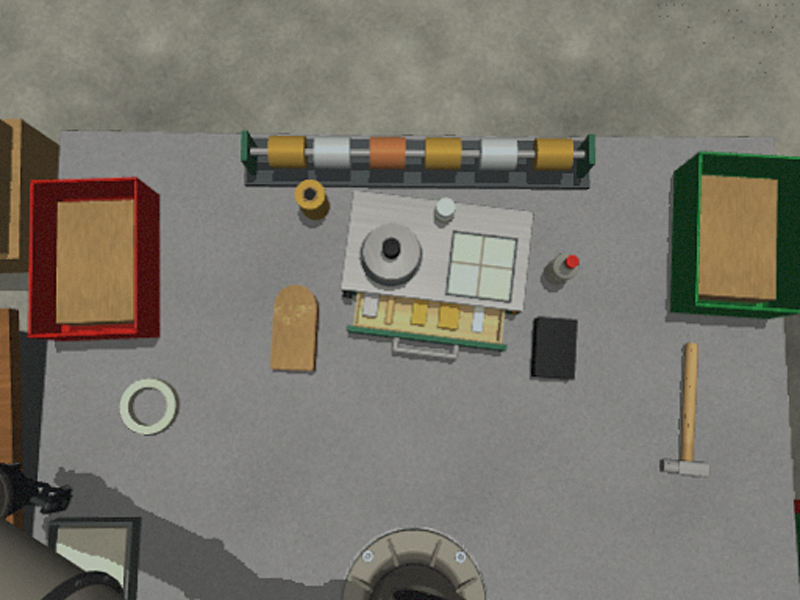

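The scene view (in 800x600 pixels) shows the knob at about (414,312), the pad at (311,351), the handle at (364,274) and the jar at (359,392). The top view shows the knob at (391,247), the pad at (482,266) and the handle at (425,350). I'll zoom in to measure them.

```bash
python3 - <<'E'
from h import *
a=cv2.imread("pics/top0.png")[115:235,210:350]; b=cv2.imread("pics/scene0.png")[165:280,160:305]
a=cv2.resize(a,(700,600),interpolation=cv2.INTER_CUBIC); cv2.imwrite("pics/topc.png",a)
b=cv2.resize(b,(725,575),interpolation=cv2.INTER_CUBIC); cv2.imwrite("pics/scenec.png",b)
E
```

```text
(no output)
```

View pics/topc.png

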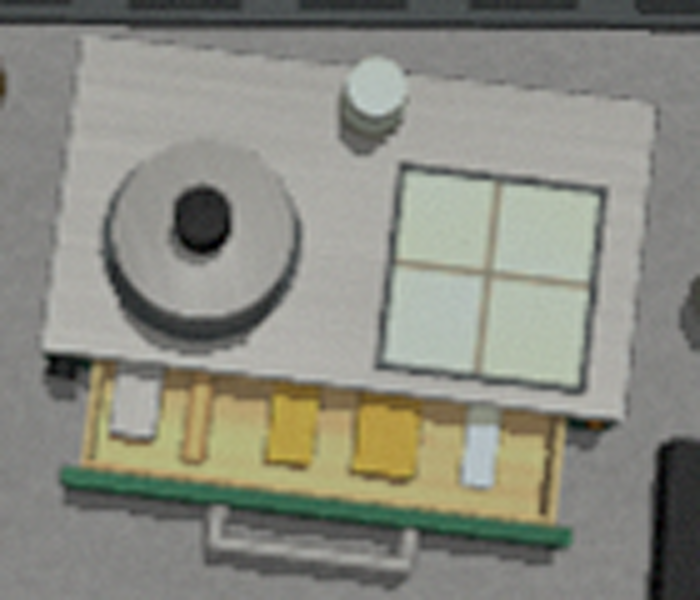

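View pics/scenec.png

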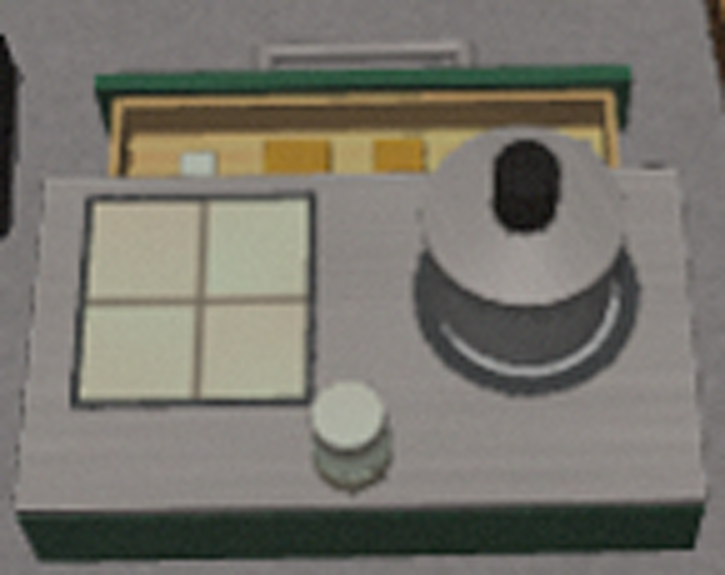

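The crops show these positions. Top: knob top (203,216), pad centre (490,271), handle bar from (208,547) to (410,574). Scene: knob top (526,165), pad centre (200,300), handle bar from (263,49) to (466,44). Next I triangulate.

```bash
cat >> h.py <<'E'
tp=lambda x,y:("top",((x+.5)/5+210-.5,(y+.5)/5+115-.5))
sc=lambda x,y:("scene",((x+.5)/5+160-.5,(y+.5)/5+165-.5))
E
python3 - <<'E'
from h import *
np.set_printoptions(precision=1,suppress=True)
for n,a,b in [("knobtop",tp(203,216),sc(526,165)),("pad",tp(490,271),sc(200,300)),
 ("padFL",tp(377,368),sc(314,192)),("padBL",tp(401,165),sc(309,400)),("padFR",tp(583,391),sc(88,198)),("padBR",tp(606,189),sc(73,404)),
 ("wBL",tp(83,38),sc(705,498)),("wBR",tp(655,102),sc(17,510)),("wFL",tp(45,352),sc(680,170)),("wFR",tp(622,420),sc(45,180)),
 ("handleL",tp(208,547),sc(466,46)),("handleR",tp(410,574),sc(263,50)),("jartop",tp(376,88),sc(348,412)),
 ("panelL",tp(64,480),sc(629,70)),("panelR",tp(568,537),sc(97,78))]:
    print(n,tri(a,b))
W=[atz(*tp(*p),78)[:2] for p in [(83,38),(655,102),(622,420),(45,352)]]
W2=[atz(*sc(*p),78)[:2] for p in [(705,498),(17,510),(45,180),(680,170)]]
for w in (np.array(W),np.array(W2)):
    c=w.mean(0); ax=(w[0]+w[1]-w[2]-w[3]); print(c,np.degrees(np.arctan2(ax[1],ax[0])),np.linalg.norm(ax)/2)
print(atz(*tp(203,216),205),atz(*sc(526,165),205),atz(*tp(490,271),78),atz(*sc(200,300),78))
r=R.from_quat(np.roll(ctrl.read_state()["tcp_rot"],-1)); print(r.as_matrix())
E
```

```text
knobtop [668.2  49.1 199.5]
pad [ 658.4 -125.8   77.3]
padFL [597.9 -56.9  74.8]
padBL [724.7 -71.9  75.7]
padFR [ 584.8 -183.4   74.8]
padBR [ 710.7 -197.7   76. ]
wBL [805.2 127.3  68.8]
wBR [ 766.2 -229.3   74.2]
wFL [607.1 149.8  67.5]
wFR [ 567.5 -207.7   71. ]
handleL [488.5  45.6  39.6]
handleR [473.1 -78.8  37.3]
jartop [759.4 -52.6 132.5]
panelL [528.6 136.4  55.4]
panelR [ 495.9 -175.8   61.2]
[685.2 -38.6] -6.130579466225065 199.03864701825546
[690.1 -41.9] -6.6613461634994 197.0724633895097
[667.4  50.5 205. ] [671.2  47.  205. ] [ 658.4 -124.5   78. ] [ 658.6 -127.    78. ]
[[-0.9  0.4 -0. ]
 [ 0.4  0.9 -0. ]
 [-0.  -0.  -1. ]]
```

```bash
cat >> h.py <<'E'
YAW=np.radians(-6.4); WX=np.array([np.cos(YAW),np.sin(YAW),0]); WY=np.array([-WX[1],WX[0],0])
KNOB=np.array([669.3,48.8]); PAD=np.array([658.5,-125.8]); HAN=np.array([480.8,-16.6])
def go(x,y,z):
    s=ctrl.read_state(); r=R.from_quat(np.roll(s["tcp_rot"],-1)).as_matrix()
    d=r.T@(np.array([x,y,z])-s["tool_pos"]); a=np.degrees(np.arctan2(r[1,1],r[0,1]))
    sp=-((90+np.degrees(YAW))-a)
    print("pos",s["tool_pos"].round(1),"slide",d.round(1),"spin needed",round(sp,2),"slide after spin",(R.from_euler("z",-sp,degrees=True).apply(d)).round(1),"F",s["force"].round(1),"w",round(s["width"],1),"t",s["clock"])
E
python3 -c "
from h import *
go(*KNOB,250)"
```

```text
pos [262.6 621.4 230.7] slide [-597.5 -369.2  -18.8] spin needed -16.51 slide after spin [-468.  -523.7  -18.8] F [ 0.3 -0.1  0.2] w 85.4 t 0.1
```

>>> move_arm(slide=[[0,0,-10],[0,0,-10],[-20,-22,0],[-31,-35,0],[-31,-35,0],[-31,-35,0],[-31,-35,0],[-31,-35,0]], spin=[-8.25,-8.25,0,0,0,0,0,0], gripper=[1,1,1,1,1,1,1,1])

```text
clock: 1.1
tool_pos: [415.3, 404.9, 251.1]
tcp_rot: [-0.0, 0.056, 0.998, -0.0]
force: [0.1, 0.8, 0.0]
width: 85.6
gripper_force: 0.0
```

>>> move_arm(slide=[[-31,-35,0],[-31,-35,0],[-31,-35,0],[-31,-35,0],[-31,-35,0],[-31,-35,0],[-31,-35,0],[-20,-22,0]], spin=[0,0,0,0,0,0,0,0], gripper=[1,1,1,1,1,1,1,1])

```text
clock: 2.1
tool_pos: [621.2, 112.2, 251.0]
tcp_rot: [-0.0, 0.057, 0.998, -0.0]
force: [0.3, 0.4, -0.2]
width: 85.6
gripper_force: 0.0
```

```bash
python3 -c "
from h import *
go(*KNOB,250)"
```

```text
pos [621.2 112.2 251. ] slide [-55.  -57.5   1. ] spin needed -0.12 slide after spin [-54.9 -57.6   1. ] F [ 0.3  0.4 -0.2] w 85.6 t 2.1
```

>>> move_arm(slide=[[-25,-26,0],[-20,-21,0],[-10,-11,0],[0,0,20],[0,0,20],[0,0,20],[0,0,12],[0,0,8]], spin=[0,0,0,0,0,0,0,0], gripper=[1,1,1,1,1,1,1,1])

```text
clock: 3.1
tool_pos: [668.3, 51.1, 170.4]
tcp_rot: [-0.0, 0.056, 0.998, -0.0]
force: [-0.4, 0.1, 0.3]
width: 85.1
gripper_force: 0.0
```

```bash
python3 - <<'E'
from h import *
go(*KNOB,170)
s=ctrl.read_state()["tool_pos"]
a=grab("scene","s1.png")[120:240,190:350]; b=grab("top","t1.png")[100:220,170:330]
cv2.imwrite("pics/c1.png",cv2.resize(np.vstack([a,b]),(800,1200))[:, :] if 0 else cv2.resize(np.hstack([a,b]),(800,300),interpolation=cv2.INTER_CUBIC))
E
```

```text
pos [668.3  51.1 170.4] slide [-1.2 -2.2  0.4] spin needed 0.01 slide after spin [-1.2 -2.2  0.4] F [-0.4  0.1  0.3] w 85.1 t 3.1
```

View pics/c1.png

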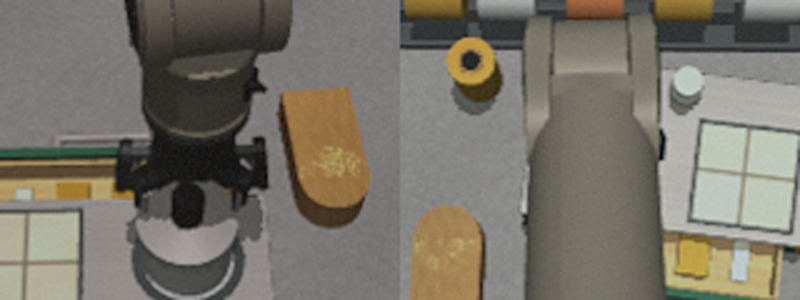

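The scene half shows the knob at about (188,205), centred between the open fingers. I'll nudge slightly and close.

>>> move_arm(slide=[[-1,-2,0],[0,0,0],[0,0,0],[0,0,0],[0,0,0],[0,0,0],[0,0,0],[0,0,0]], spin=[0,0,0,0,0,0,0,0], gripper=[1,0.7,0.55,0.48,0.42,0.3,0,0])

```text
clock: 4.2
tool_pos: [669.3, 48.9, 171.6]
tcp_rot: [0.0, 0.056, 0.998, 0.0]
force: [-2.1, -0.1, 5.8]
width: 32.8
gripper_force: 59.7
```

```bash
python3 -c "
from h import *
go(*PAD,170)"
```

```text
pos [669.3  48.9 171.6] slide [  -8.7 -174.8    1.5] spin needed -0.01 slide after spin [  -8.7 -174.8    1.5] F [-2.1 -0.1  5.8] w 32.8 t 4.2
```

>>> move_arm(slide=[[0,-4,0],[-0.5,-10,0],[-0.5,-12,0],[-0.5,-14,0],[-0.5,-14,0],[-0.5,-14,0],[-0.5,-14,0],[-1,-14,0]], spin=[0,0,0,0,0,0,0,0], gripper=[0,0,0,0,0,0,0,0])

```text
clock: 5.2
tool_pos: [662.8, -47.2, 171.6]
tcp_rot: [0.0, 0.056, 0.998, 0.0]
force: [0.2, 6.5, 9.4]
width: 32.5
gripper_force: 60.1
```

```bash
python3 -c "
from h import *
go(*PAD,170)"
```

```text
pos [662.8 -47.2 171.6] slide [ -4.5 -78.6   1.6] spin needed 0.01 slide after spin [ -4.5 -78.6   1.6] F [0.2 6.5 9.4] w 32.5 t 5.2
```

>>> move_arm(slide=[[-1,-14,0],[-1,-14,0],[-1,-14,0],[-1,-14,0],[-0.5,-11,0],[0,-7,0],[0,-3.5,0],[0,0,0]], spin=[0,0,0,0,0,0,0,0], gripper=[0,0,0,0,0,0,0,0])

```text
clock: 6.2
tool_pos: [658.5, -125.3, 171.6]
tcp_rot: [0.0, 0.056, 0.998, -0.0]
force: [1.0, 2.0, 5.5]
width: 32.9
gripper_force: 60.3
```

```bash
python3 -c "
from h import *
go(*PAD,170)
a=grab('scene','s2.png')[165:280,160:305]
cv2.imwrite('pics/c2.png',cv2.resize(a,(725,575),interpolation=cv2.INTER_CUBIC))"
```

```text
pos [ 658.5 -125.3  171.6] slide [-0.  -0.5  1.6] spin needed -0.04 slide after spin [-0.  -0.5  1.6] F [1.  2.  5.5] w 32.9 t 6.2
```

View pics/c2.png

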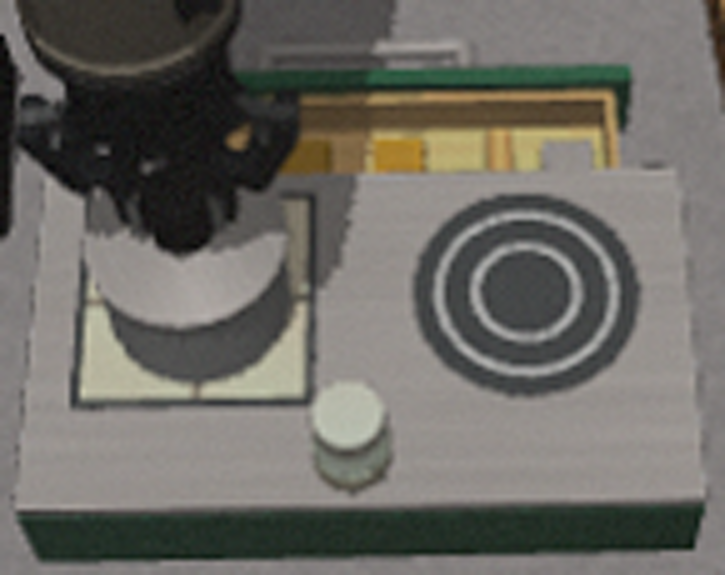

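The pot stands on the pad, with its base front edge at about (198,381) and body sides at 108 and 293. The ring centre is uncovered at (527,292) and the jar hasn't moved. I'll compare with where the base should project.

```bash
python3 - <<'E'
from h import *
for c,nm in((PAD,"pad"),(ctrl.read_state()["tool_pos"][:2],"tcp")):
    t=np.linspace(0,6.28,200); P=np.c_[c[0]+50*np.cos(t),c[1]+50*np.sin(t),78+0*t]
    u=(proj("scene",P)-[160,165]+.5)*5-.5; i=u[:,1].argmax(); print(nm,u[i],u[:,0].min(),u[:,0].max(),u.mean(0))
r=atz(*sc(527,292),78); print(r, r[:2]-180*WY[:2])
p=[atz(*sc(*q),78) for q in[(88,198),(314,192),(309,400),(73,404)]]; print(np.mean(p,0))
E
```

```text
pad [196.96240089 383.4084797 ] 110.55107428686125 293.82295537284745 [202.22494664 300.75792393]
tcp [198.06436846 383.3023959 ] 111.62955639599556 294.9000238647337 [203.30280696 300.65530787]
[677.55310928  50.33228419  78.        ] [ 657.48870148 -128.54594126]
[ 655.73534976 -129.02061075   78.        ]
```

The pot is centred to within about 2 mm. I'll release it and lift.

>>> move_arm(slide=[[0,0,0],[0,0,0],[0,0,0],[0,0,0],[0,0,-10],[0,0,-25],[0,0,-25],[0,0,-10]], spin=[0,0,0,0,0,0,0,0], gripper=[0.5,0.7,1,1,1,1,1,1])

```text
clock: 7.25
tool_pos: [659.0, -124.8, 243.3]
tcp_rot: [0.001, 0.056, 0.998, -0.0]
force: [0.4, -0.8, 0.7]
width: 85.4
gripper_force: 0.0
```

```bash
python3 -c "
from h import *
f=HAN-45*WX[:2]
print(f); go(*f,240)"
```

```text
[436.08044364 -11.58389805]
pos [ 659.  -124.8  243.3] slide [234.2  87.6   2.8] spin needed -0.02 slide after spin [234.1  87.7   2.8] F [ 0.4 -0.8  0.7] w 85.4 t 7.25
```

>>> move_arm(slide=[[20,8,0],[34,13,0],[34,13,0],[34,13,0],[34,13,0],[34,13,0],[26,10,0],[12,4,0]], spin=[0,0,0,0,0,0,0,0], gripper=[0.5,0,0,0,0,0,0,0])

```text
clock: 8.25
tool_pos: [440.5, -12.2, 241.3]
tcp_rot: [-0.0, 0.055, 0.998, 0.0]
force: [-0.1, 0.6, 0.5]
width: 0.3
gripper_force: 0.0
```

>>> move_arm(slide=[[0,0,15],[0,0,30],[0,0,35],[0,0,35],[0,0,35],[0,0,30],[0,0,16],[0,0,10]], spin=[0,0,0,0,0,0,0,0], gripper=[0,0,0,0,0,0,0,0])

```text
clock: 9.25
tool_pos: [441.4, -13.5, 33.6]
tcp_rot: [-0.001, 0.056, 0.998, -0.001]
force: [0.3, 0.0, 0.1]
width: -0.2
gripper_force: 0.0
```

```bash
python3 -c "
from h import *
go(*HAN,36)
a=grab('scene','s3.png')[120:280,130:345]
cv2.imwrite('pics/c3.png',cv2.resize(a,(800,595),interpolation=cv2.INTER_CUBIC))"
```

```text
pos [441.4 -13.5  33.6] slide [-39.5   1.3  -2.4] spin needed -0.05 slide after spin [-39.5   1.3  -2.4] F [0.3 0.  0.1] w -0.2 t 9.25
```

View pics/c3.png

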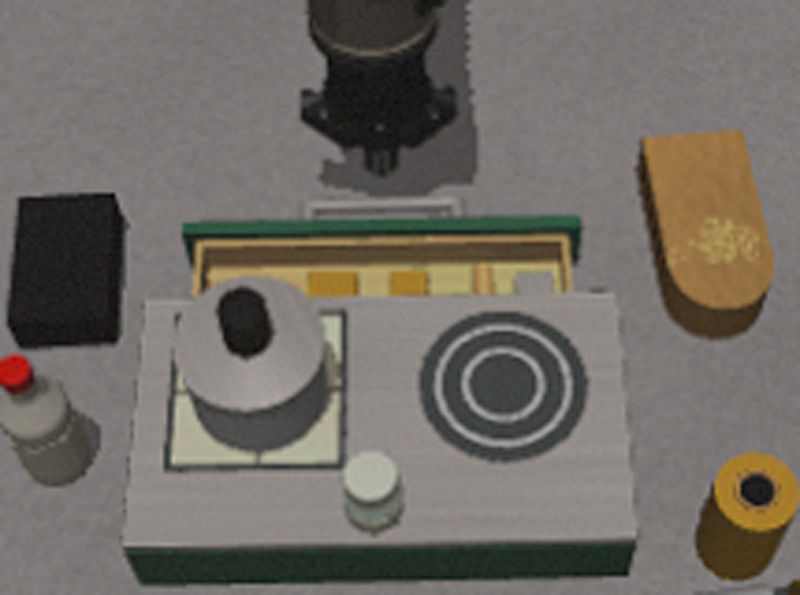

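The fingers (380,160) are in front of the handle bar centre (383,208), and the pot is upright on the pad. I'll push along tool -x, gently.

>>> move_arm(slide=[[-5,0,0],[-6,0,0],[-4,0,0],[-3,0,0],[-3,0,0],[-3,0,0],[-4,0,0],[-5,0,0]], spin=[0,0,0,0,0,0,0,0], gripper=[0,0,0,0,0,0,0,0])

```text
clock: 10.3
tool_pos: [474.3, -16.4, 35.3]
tcp_rot: [-0.0, 0.056, 0.998, -0.0]
force: [-1.0, -0.5, 1.9]
width: -0.1
gripper_force: 0.9
```

>>> move_arm(slide=[[-5,0,0],[-5,0,0],[-5,0,0],[-5,0,0],[-4,0,0],[-4,0,0],[-3,0,0],[-3,0,0]], spin=[0,0,0,0,0,0,0,0], gripper=[0,0,0,0,0,0,0,0])

```text
clock: 11.3
tool_pos: [508.3, -20.2, 35.3]
tcp_rot: [-0.0, 0.056, 0.998, -0.0]
force: [-1.9, -0.5, 0.3]
width: -0.2
gripper_force: 0.8
```

```bash
python3 -c "
from h import *
go(*(HAN+71*WX[:2]),34)"
```

```text
pos [508.3 -20.2  35.3] slide [-43.3   0.5   1.3] spin needed -0.01 slide after spin [-43.3   0.5   1.3] F [-1.9 -0.5  0.3] w -0.2 t 11.3
```

>>> move_arm(slide=[[-2,0,0],[-2,0,0],[-1.5,0,0],[-1.5,0,0],[-1.5,0,0],[-1.5,0,0],[-1.5,0,0],[-1.5,0,0]], spin=[0,0,0,0,0,0,0,0], gripper=[0,0,0,0,0,0,0,0])

```text
clock: 12.3
tool_pos: [520.3, -21.6, 35.2]
tcp_rot: [-0.001, 0.056, 0.998, -0.0]
force: [-8.9, 1.0, 5.9]
width: 0.1
gripper_force: 4.5
```

>>> move_arm(slide=[[-1,0,0],[-1,0,0],[-1,0,0],[-1,0,0],[-1,0,0],[-1,0,0],[-1,0,0],[-1,0,0]], spin=[0,0,0,0,0,0,0,0], gripper=[0,0,0,0,0,0,0,0])

```text
clock: 13.3
tool_pos: [526.6, -22.4, 34.9]
tcp_rot: [-0.002, 0.056, 0.998, 0.0]
force: [-12.9, 1.6, 9.2]
width: 0.3
gripper_force: 6.5
```

>>> move_arm(slide=[[-1,0,0],[-1,0,0],[-1,0,0],[-1,0,0],[-0.5,0,0],[-0.5,0,0],[-0.5,0,0],[-0.5,0,0]], spin=[0,0,0,0,0,0,0,0], gripper=[0,0,0,0,0,0,0,0])

```text
clock: 14.3
tool_pos: [535.2, -23.2, 35.4]
tcp_rot: [0.0, 0.056, 0.998, 0.0]
force: [-0.5, -0.5, -1.5]
width: 0.2
gripper_force: 0.5
```

```bash
python3 -c "
from h import *
go(*(HAN+71*WX[:2]),34)"
```

```text
pos [535.2 -23.2  35.4] slide [-16.2   0.4   1.4] spin needed -0.01 slide after spin [-16.2   0.4   1.4] F [-0.5 -0.5 -1.5] w 0.2 t 14.3
```

>>> move_arm(slide=[[-0.5,0,0],[-0.5,0,0],[-0.5,0,0],[-0.5,0,0],[-0.5,0,0],[-0.5,0,0],[-0.5,0,0],[-0.5,0,0]], spin=[0,0,0,0,0,0,0,0], gripper=[0,0,0,0,0,0,0,0])

```text
clock: 15.3
tool_pos: [536.1, -23.4, 35.0]
tcp_rot: [-0.003, 0.056, 0.998, 0.0]
force: [-18.0, 3.0, 12.6]
width: -0.2
gripper_force: 9.4
```

Now against a hard stop past the detent: 18 N for 0.9 mm of travel. I'll back off, lift and look.

>>> move_arm(slide=[[2,0,0],[6,0,0],[14,0,0],[20,0,0],[10,0,-15],[0,0,-40],[0,0,-45],[0,0,-20]], spin=[0,0,0,0,0,0,0,0], gripper=[0,0,0,0,0,0,0,0])

```text
clock: 16.3
tool_pos: [487.4, -17.8, 157.6]
tcp_rot: [0.001, 0.056, 0.998, 0.0]
force: [-0.5, 0.4, -0.5]
width: 0.0
gripper_force: 0.0
```

```bash
python3 -c "
from h import *
go(*HAN,200)
a=grab('scene','s4.png')[150:280,130:320]; b=grab('top','t4.png')[100:230,190:380]
cv2.imwrite('pics/c4.png',cv2.resize(np.hstack([a,b]),None,fx=2.1,fy=2.1,interpolation=cv2.INTER_CUBIC))"
```

```text
pos [487.4 -17.8 157.6] slide [  6.6   0.5 -42.5] spin needed -0.02 slide after spin [  6.6   0.5 -42.5] F [-0.5  0.4 -0.5] w 0.0 t 16.3
```

View pics/c4.png

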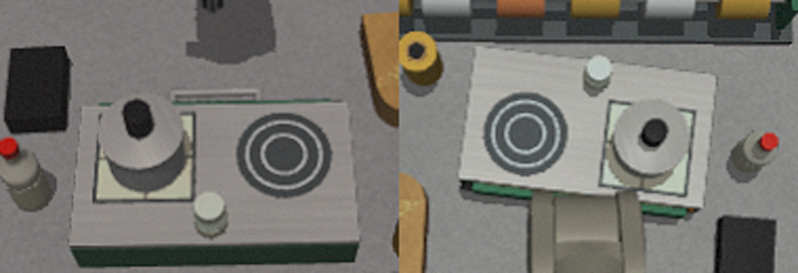

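The drawer is shut (only a thin green panel edge shows), the pot is upright on the pad and the bystanders haven't moved. One last check of the pot's centring from the top view.

```bash
python3 - <<'E'
from h import *
im=cv2.imread("pics/t4.png").max(2); 
def cen(cam,f,z):
    g=cv2.imread(f).max(2); u=proj(cam,[*PAD,z])[0]; x,y=u.round().astype(int)
    w=g[y-12:y+13,x-12:x+13]<50; yy,xx=np.nonzero(w); return (xx.mean()+x-12,yy.mean()+y-12),u,w.sum()
for cam,f0,f in(("top","pics/t4.png","pics/t4.png"),("scene","","pics/s4.png")):
    c,u,n=cen(cam,f,190); print(cam,c,u,n,atz(cam,c,190))
hb=[atz("scene",((x+.5)/2.1+130-.5,(y+.5)/2.1+150-.5),54) for x,y in((173,95),(258,94))]
m=np.mean(hb,0); wc=np.array([687,-40,0]); print(m,(m-wc)@WX,(HAN-wc[:2])@WX[:2])
E
```

```text
top (np.float64(310.8863636363636), np.float64(162.875)) [312.28400233 162.36627235] 88 [ 657.00407403 -121.82836746  190.        ]
scene (np.float64(195.27319587628867), np.float64(206.26288659793815)) [195.37533425 204.27248246] 194 [ 664.15344781 -126.43210605  190.        ]
[562.09353636 -27.17246107  54.        ] -125.55790852766242 -207.52331794454298
```

```bash
python3 -c "
from rig import ctrl
print(ctrl.sign_off())"
```

```text
the job is handed in; nothing more can be done
None
```

The job is handed in: the pot stands upright on the rest pad, within about 3 mm of its middle, and the drawer was pushed slowly through its detent to its stop; the last pictures showed the jar, bottle, foil roll and card stacks in place. It took about 16 s on the clock.

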